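Restack the nested hardware totes on the joinery bench

TASK

The blue hardware tote was put into the grey one facing the same way, so it has nested: lift it out, turn it end for end and set it back on the grey tote so that it stands fully home on the stacking ledges, then stack the yellow tote on the blue one in the same manner (white front end opposite to the blue tote's). Leave the grey tote where it stands, keep all the totes upright so that no hardware spills, and do not disturb the glue bottle, the wax tin or the sanding block.

Things in the scene. Friction and masses are not known exactly. Their poses are not given: they have to be found in the camera images.
- grey_tote: Grey stack-nest tote with bolts, loose on the bench, any yaw; stays at the bottom. All three totes are alike: origin at the centre of the underside, z up, x to the white-marked front end. Rim section z 36 to 77: outside 140 (x) x 60 (y), upright 3 mm walls, inside 134 x 54. Narrower body z 0 to 36: 48 wide, 128 long over its end ribs. Grip across the 60 mm width, on the rim section.
- blue_tote: Blue tote with brass brackets, same shape, 0.25 to 0.5 kg, contents fixed. Starts nested in the grey tote, facing the same way, origin 41 mm above the grey one's: only its rim section stands free above the grey rim. Correctly stacked (facing opposite ways) its origin stands 69 mm above the lower tote's, its body inside the lower rim with 3 mm play all round.
- yellow_tote: Yellow tote with wooden dowels, same shape, 0.25 to 0.5 kg, contents fixed. Stands on the bench, any yaw, with two bystanders close to its long sides near the ends; the middle 50 mm of each long side is free. As for the others: nested, origin 41 mm above the lower tote's; stacked, 69 mm.
- grey_tote_front (a point): Top of the grey tote's rim at the middle of its front end (white strip on the rim, white card on the face): 70 mm along x, 77 mm up from its origin. Inside each tote's rim are ledges 10 deep, 12 wide, tops at z 69: two on the front wall at y = +-15, one at the middle of the rear wall.
- blue_tote_front (a point): The same point on the blue tote. Each tote's body has end ribs 10 deep, 12 wide, down to the underside: one in the middle of the front end, two at y = +-15 on the rear end. Facing the same way, ribs miss the ledges below and the tote nests; turned 180 degrees they stand on the ledges.
- yellow_tote_front (a point): The same point on the yellow tote: front end, rim top, 70 mm along x and 77 mm up from its origin.
- glue_bottle: Bystander: white glue bottle, 42 diameter, 85 high, loose, origin at the centre of its underside. Stands 8 to 22 mm off a long side of the yellow tote, near one end.
- wax_tin: Bystander: green and silver tin, 48 diameter, 50 high, loose, origin at the centre of its underside. Stands 5 to 20 mm off the other long side of the yellow tote, near the other end.
- sanding_block: Bystander: cork sanding block, 45 (x) x 90 (y) x 30 high, loose, origin at the centre of its underside, lying near the grey tote's front end.
- offcut_rack: Fixed obstacle between the two tote places: wooden block 140 (x) x 44 (y) with board offcuts standing in it, 150 high in all; origin at the centre of its underside.
There are look-alikes about, which are no part of the job. What is shaped like the grey_tote but red is not meant.

How it is judged (in metres and radians):
On the way, in this order (a step that is already met when the one before it is completed fails the run):
1. the blue tote stands on the grey tote's ledges, turned end for end, and is let go, with the yellow tote not yet on it (z of blue_tote in the frame of grey_tote between 0.065 and 0.073 m and horizontal distance between blue_tote and grey_tote below 0.008 m and x of blue_tote_front in the frame of grey_tote below -0.05 m and angle between the x axis of blue_tote and the x axis of grey_tote, either way round below 0.1 rad and angle between blue_tote's own z axis and vertical below 0.06 rad and contact force between the fingers and blue_tote below 0.2 N and horizontal distance between yellow_tote and blue_tote above 0.08 m), for 0.2 s.
2. the yellow tote stands on the blue tote's ledges, turned end for end to it (z of blue_tote in the frame of grey_tote between 0.065 and 0.073 m and horizontal distance between blue_tote and grey_tote below 0.008 m and x of blue_tote_front in the frame of grey_tote below -0.05 m and angle between the x axis of blue_tote and the x axis of grey_tote, either way round below 0.1 rad and angle between each of blue_tote, yellow_tote's own z axis and vertical below 0.06 rad and z of yellow_tote in the frame of blue_tote between 0.065 and 0.073 m and horizontal distance between yellow_tote and blue_tote below 0.008 m and x of yellow_tote_front in the frame of blue_tote below -0.05 m and angle between the x axis of yellow_tote and the x axis of blue_tote, either way round below 0.1 rad), for 0.2 s.
At the end, for the whole second after the job is handed in: The grey tote is upright within 30 mm of where it stood; the blue tote stands on it facing the opposite way, its origin 65 to 73 mm above the grey one's, within 8 mm sideways, 0.10 rad in yaw and 0.06 rad of upright; the yellow tote stands likewise on the blue one; all are released and at rest (all of step 2 and linear speed of each of grey_tote, blue_tote, yellow_tote below 0.02 m/s and angular speed of each of grey_tote, blue_tote, yellow_tote below 0.15 rad/s and contact force between the fingers and blue_tote below 0.2 N and contact force between the fingers and yellow_tote below 0.2 N and angle between grey_tote's own z axis and vertical below 0.06 rad and distance of grey_tote from where it was at the start of the episode below 0.03 m); the robot touches nothing.
It fails at once if a bystander (glue bottle, wax tin, sanding block) is shifted by more than 25 mm or tipped (distance of any of glue_bottle, wax_tin, sanding_block from where it was at the start of the episode above 0.025 m or angle between any of glue_bottle, wax_tin, sanding_block's own z axis and vertical above 0.4 rad).
It fails at once if a tote is tipped by more than 0.5 rad, spilling its hardware (angle between any of grey_tote, blue_tote, yellow_tote's own z axis and vertical above 0.5 rad).
It fails at once if the grey tote is moved by more than 40 mm (distance of grey_tote from where it was at the start of the episode above 0.04 m).
It also fails if it takes over 72 s, if anything falls off the work surface, if the arm or the gripper's body presses on something with over 40 N, if the wrist force passes 120 N, or if a joint passes its speed limit or range.

ROBOT

A 7-joint arm with a two-finger parallel gripper is mounted at the origin on the work surface. World frame = base frame: x ahead of the robot, y to its left, z up, the work surface at z = 0. Lengths are in mm, angles in rad, forces in N, time in s.
With the tool pointing down it reaches from about 425 to 950 mm from the base axis. Payload 4.7 kg.
Tool frame: the origin (TCP) lies midway between the tips of the shut fingers; the grasp point (between the pads) lies 19 mm behind it; z points along the fingers, y is the direction in which the jaws open and shut (so a half turn about z gives the same grasp; the last joint's range is limited). The gripper opens to 85 mm and grips with 20 to 120 N. Pads are 22 mm wide; open, the fingers measure 114 mm over their backs; the gripper's body (76 mm by 85 mm) begins 54 mm behind the grasp point. The pads swing forward as they close: fully open they stand 13 mm farther back than shut.
Start: joints at [1.156, 0.469, -0.049, 1.532, 0.024, 1.141, -0.082], TCP at [254.051, -625.387, 206.835] pointing down, gripper open.
Joint ranges: [-2.59, 2.59], [-0.33, 1.99], [-1.39, 1.29], [0.1, 2.45], [-1.04, 4.18], [0.21, 1.99], [-2.66, 2.66]. Speed limits (rad/s): [2.57, 2.57, 3.14, 3.14, 3.14, 3.14, 3.14].

INTERFACE

Orientations are given as a unit quaternion [w, x, y, z].
In Python, from rig import sensors, optics, workorder, spotter gives the robot as it stands.
- The arm moves only by the shell command python3 -m creep 'ROWS' [FORCE]. ROWS is JSON, a list of rows, each an object with "linear": the shift along the world's x, y, z in mm, a list of three; "spin": the turn about the world's z in rad; "fingers": the opening in per cent of the stroke, from 0 (shut) to 100 (fully open). A call has 1 to 10 rows; each row shifts and turns the commanded pose from where the row before left it; what a row does not reach is not made up. A row lasts 1/8 s, in which the tool goes at most 62.5 mm and 10.7 degrees, less where a joint would pass 70% of its speed; a pose out of reach is approached as far as the arm can. A call with a gripper value outside its range is refused whole. The fingers move at their own pace and stop on an object; FORCE is the grip in N (left out, the last holds). Time passes only in rows, so rows that do not move let the fingers close. It gives the time, the measured TCP pose, the force and the opening at its end, in the units of the state.
- sensors.observe(): the state, without advancing time (a new reading comes with each control period).
- optics.read_camera(name): name is "scene" or "top" or "wrist"; returns a dict with "pixels" (400x640x3 uint8, red, green, blue), "fovy" (degrees; the focal length in pixels is half the picture's height over the tangent of half this angle, whatever the lens; pixels are square), "cx", "cy" (the principal point, pixels), "world_to_cam" (4x4, takes a point from world to camera coordinates); the wrist camera has in their place "T_tool_cam" (4x4, takes a point from camera to tool coordinates, whose origin is the TCP and whose axes are the flange's). Camera axes: x right, y down, z forward; pixel columns grow to the right and rows downward; lengths in mm; the calibration is good to about 2 mm. A picture is of the moment at which its call begins: read the wrist's pose just before it. There is no depth.
- workorder.hand_in(): hands the job in, once; it reports no verdict.
Trained networks look in a picture, given as the dict that the camera call returned (one of the last four; its "shot" number tells which), for a name from the list of things; names that differ only in an ending like _2 or _b are one class to them, and where a whole thing is asked for, a point or a joint stands for the part that bears it (a point fixed in the world has none). Each returns a list of dicts, best first, with "p" (0 to 1); they miss things now and then, are a little off and sometimes report something else, mostly with a low value. They report only what shows in the picture. A call takes as long as a camera call. They do not tell look-alikes from the thing itself.
- spotter.search_frame(picture, name): "at" ([column, row] in pixels, amid what is visible of it).
- spotter.silhouettes(picture, name): "mask" (400x640 bool, what is visible of it) and "at" ([column, row] in pixels, amid what is visible of it).
The state is a dict: "time_s": time; "joint_positions": joint angles; "dq": joint speeds; "joint_efforts": joint torques, N m; "eef_pos": TCP position; "tcp_rot": TCP orientation; "ft_force": force on the tool from outside, world axes, zero at the start; "torque": the same for the moment, N m; "gripper_width": finger opening in mm.
Only numpy, scipy, OpenCV 4.12 (cv2) and the standard library are available. Lean on these libraries where they do the work, as an engineer would, in place of code of your own. Each camera call takes 0.05 s, during which the arm holds its last target.

## Working session

There is one attempt and no reset: what is moved stays moved. The work goes in short steps, Python scripts to look and compute and a shell command to move; the robot and the scene stay as the last step left them, time stands still between calls to the robot, and variables do not carry over. Pictures are saved under pics/ and viewed, and the job is handed in when it is done.

```bash
ls; mkdir -p pics
python3 - <<'E'
from rig import sensors, optics
import cv2
print(sensors.observe())
for n in ("scene","top","wrist"):
    p=optics.read_camera(n)
    cv2.imwrite(f"pics/a_{n}.png",p["pixels"][:,:,::-1])
    print(n,{k:v for k,v in p.items() if k!="pixels"})
E
```

```text
pics
{'time_s': 0.0, 'joint_positions': array([ 1.15609001,  0.46945606, -0.04860762,  1.53368943,  0.02406738,
        1.14098235, -0.08231873]), 'dq': array([-0.00219053, -0.00063668, -0.00080451, -0.0002592 ,  0.00074734,
       -0.00194651, -0.00049163]), 'joint_efforts': array([ 1.01098658e-04, -5.10310006e+01, -4.64081217e-02, -2.37715191e+01,
        1.07848507e-02,  7.69974286e-03,  3.54353176e-06]), 'eef_pos': array([ 253.79581893, -624.79335811,  205.75353405]), 'tcp_rot': array([-9.53925822e-04,  9.81450337e-01,  1.91714070e-01, -2.04480105e-04]), 'ft_force': array([ 0.95991892,  0.58260386, -0.15619529]), 'torque': array([-0.02249336, -0.00436525, -0.04393602]), 'gripper_width': 85.81418757577735}
scene {'fovy': 53.4746375207217, 'cx': 321.3333144689816, 'cy': 198.09077149828613, 'world_to_cam': array([[ 6.04204854e-01,  7.96828830e-01, -5.57064041e-04,
        -3.20100909e+02],
       [ 6.41071281e-01, -4.86514826e-01, -5.93574710e-01,
        -2.53244975e+02],
       [-4.73248462e-01,  3.58283604e-01, -8.04778698e-01,
         1.26165674e+03],
       [ 0.00000000e+00,  
[... 275 characters left out ...]
9e-01, -2.40058535e-02, -7.78145848e-02,
         5.45890949e+02],
       [ 7.83986535e-02, -2.44313416e-02, -9.96622677e-01,
         1.19040377e+03],
       [ 0.00000000e+00,  0.00000000e+00,  0.00000000e+00,
         1.00000000e+00]]), 'shot': 2}
wrist {'fovy': 70.5282206204388, 'cx': 320.2372600411549, 'cy': 198.85372375606005, 'T_tool_cam': array([[-6.13366944e-04, -9.49580622e-01, -3.13522352e-01,
         8.18084016e+01],
       [ 9.99999810e-01, -5.65027256e-04, -2.45047580e-04,
         1.31229845e+00],
       [ 5.55437594e-05, -3.13522443e-01,  9.49580789e-01,
        -1.66835369e+02],
       [ 0.00000000e+00,  0.00000000e+00,  0.00000000e+00,
         1.00000000e+00]]), 'shot': 3}
```

View pics/a_scene.png

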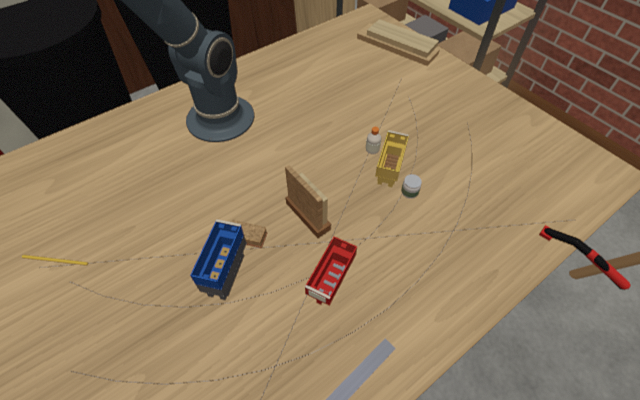

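View pics/a_top.png

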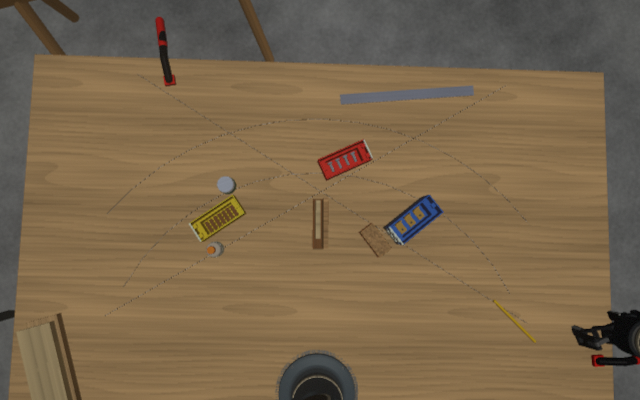

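View pics/a_wrist.png

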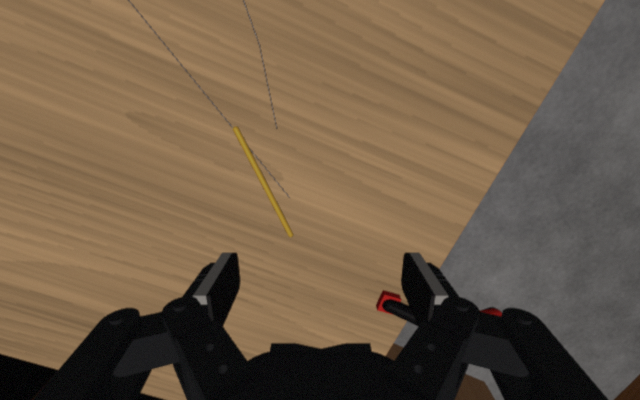

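```bash
cat > lib.py <<'E'
import numpy as np, cv2
from scipy.optimize import minimize
from scipy.spatial.transform import Rotation as R
def K(p):
    f=200/np.tan(np.radians(p["fovy"])/2); return f
def w2c(p,st=None):
    if "world_to_cam" in p: return np.array(p["world_to_cam"])
    q=st["tcp_rot"]; T=np.eye(4); T[:3,:3]=R.from_quat([q[1],q[2],q[3],q[0]]).as_matrix(); T[:3,3]=st["eef_pos"]
    return np.linalg.inv(T@np.array(p["T_tool_cam"]))
def proj(p,M,X):
    X=np.atleast_2d(X); c=X@M[:3,:3].T+M[:3,3]; f=K(p)
    return np.c_[p["cx"]+f*c[:,0]/c[:,2], p["cy"]+f*c[:,1]/c[:,2]]
def ray(p,M,uv):
    f=K(p); d=np.array([(uv[0]-p["cx"])/f,(uv[1]-p["cy"])/f,1]); Rm=M[:3,:3]
    return -Rm.T@M[:3,3], Rm.T@d
def atz(p,M,uv,z):
    o,d=ray(p,M,uv); return o+d*(z-o[2])/d[2]
def totepts(x,y,z,yaw,zlo=36,body=False):
    P=[(sx*70,sy*30,h) for sx in(1,-1) for sy in(1,-1) for h in(zlo,77)]
    if body: P+=[(sx*64,sy*24,0) for sx in(1,-1) for sy in(1,-1)]
    c,s=np.cos(yaw),np.sin(yaw); P=np.array(P,float)
    return np.c_[x+c*P[:,0]-s*P[:,1], y+s*P[:,0]+c*P[:,1], z+P[:,2]]
def sil(p,M,X,S=4):
    uv=proj(p,M,X); h=cv2.convexHull((uv*S+S/2-.5).astype(np.float32))
    m=np.zeros((400*S,640*S),np.uint8); cv2.fillConvexPoly(m,np.round(h).astype(np.int32),1)
    return cv2.resize(m.astype(np.float32),(640,400),interpolation=cv2.INTER_AREA)
def fit(views,x0,body=False,fixz=None):
    # views: (p,M,mask)
    def cost(v):
        z=fixz if fixz is not None else v[3]*1.0
        t=0
        for p,M,m in views:
            s=sil(p,M,totepts(v[0],v[1],z,v[2]/50,body=body)); t+=np.abs(s-m).sum()/m.sum()
        return t
    v0=np.array([x0[0],x0[1],x0[2]*50]+([x0[3]] if fixz is None else []),float)
    best=None
    for k in range(2):
        n=len(v0); simp=np.vstack([v0]+[v0+np.eye(n)[i]*(12 if k==0 else 5) for i in range(n)])
        r=minimize(cost,v0,method="Nelder-Mead",options=dict(initial_simplex=simp,xatol=.1,fatol=1e-4,maxiter=250)); v0=r.x
    v=r.x.copy(); v[2]/=50
    return v,r.fun
E
python3 - <<'E'
from rig import sensors, optics, spotter
from lib import *
P={n:optics.read_camera(n) for n in("scene","top")}
names=["blue_tote","yellow_tote","grey_tote","glue_bottle","wax_tin","sanding_block","offcut_rack","blue_tote_front","yellow_tote_front"]
masks={}
for n,p in P.items():
    M=w2c(p)
    for nm in names:
        r=spotter.silhouettes(p,nm)
        for d in r[:2]:
            print(n,nm,round(d["p"],2),np.round(d["at"],1),d["mask"].sum(),np.round(atz(p,M,d["at"],{"blue_tote":118,"yellow_tote":77,"glue_bottle":50,"wax_tin":40,"sanding_block":25}.get(nm,90))))
        if r: masks[n,nm]=r[0]["mask"]
import pickle; pickle.dump((P,masks),open("a.pkl","wb"))
vb=[(P[n],w2c(P[n]),masks[n,"blue_tote"].astype(float)) for n in P]
for n in P: 
    o=P[n]["pixels"][:,:,::-1].copy()
    for (a,nm),m in masks.items():
        if a==n and nm in("blue_tote","yellow_tote"): 
            cs,_=cv2.findContours(m.astype(np.uint8),0,2); cv2.drawContours(o,cs,-1,(0,255,0),1)
    cv2.imwrite(f"pics/m_{n}.png",o)
E
```

```text
scene blue_tote 0.83 [216.7 256. ] 2209 [ 501. -255.  118.]
scene yellow_tote 0.71 [389.6 154.3] 1213 [484. 265.  77.]
scene grey_tote 0.85 [231.8 283.4] 707 [ 561. -259.   90.]
scene grey_tote 0.81 [331.1 273. ] 1935 [668. -78.  90.]
scene glue_bottle 0.74 [372.7 140.1] 334 [398. 284.  50.]
scene wax_tin 0.84 [407.8 187.3] 346 [577. 250.  40.]
scene sanding_block 0.78 [256.7 233.1] 512 [ 448. -138.   25.]
scene offcut_rack 0.95 [306.4 203.9] 1905 [489. -14.  90.]
scene offcut_rack 0.65 [232.3 283.2] 692 [ 561. -258.   90.]
scene blue_tote_front 0.88 [215.8 254.2] 2177 [ 479. -252.   90.]
top blue_tote 0.9 [415.  218.4] 1307 [ 488. -246.  118.]
top yellow_tote 0.9 [218.6 217.1] 1357 [481. 277.  77.]
top grey_tote 0.57 [346.4 158.8] 1121 [647. -65.  90.]
top grey_tote 0.52 [411.5 198.6] 17 [ 543. -243.   90.]
top glue_bottle 0.57 [215.4 247.8] 214 [397. 287.  50.]
top wax_tin 0.55 [226.2 185.9] 252 [570. 266.  40.]
top sanding_block 0.66 [376.4 242.1] 520 [ 422. -160.   25.]
top offcut_rack 0.79 [322.8 223.1] 791 [471.  -4.  90.]
top blue_tote_front 0.96 [415.4 218.3] 1316 [ 490. -254.   90.]
top blue_tote_front 0.48 [217.5 218.4] 1310 [477. 277.  90.]
top yellow_tote_front 0.77 [217.  216.4] 1328 [482. 278.  90.]
```

Run:
```python
from lib import *
import pickle
P,masks=pickle.load(open("a.pkl","rb"))
for nm,x0,body in(("blue_tote",(490,-250,2.24,41),False),("yellow_tote",(480,275,2.1,0),True)):
    V=[(P[n],w2c(P[n]),masks[n,nm].astype(float)) for n in P]
    for vs in (V,):
        print(nm,fit(vs,x0,body)[0:2],fit(vs,x0,body,fixz=x0[3]))
```

```text
blue_tote (array([ 485.55157328, -248.84949499,    2.25691858,   39.66271189]), np.float64(0.09768217970374378)) (array([ 486.1879343 , -248.35122984,    2.25154425]), np.float64(0.09964238683441148))
yellow_tote (array([478.52066701, 283.04219769,   2.18988691,   2.25608828]), np.float64(0.11570584359684843)) (array([478.2232908 , 284.17630538,   2.18277315]), np.float64(0.11998436703581503))
```

View pics/m_top.png

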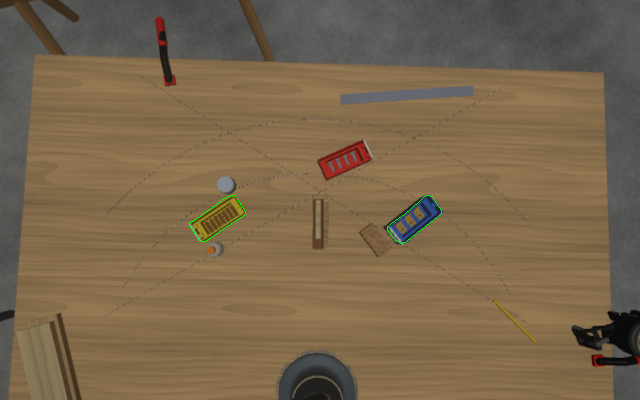

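View pics/m_scene.png

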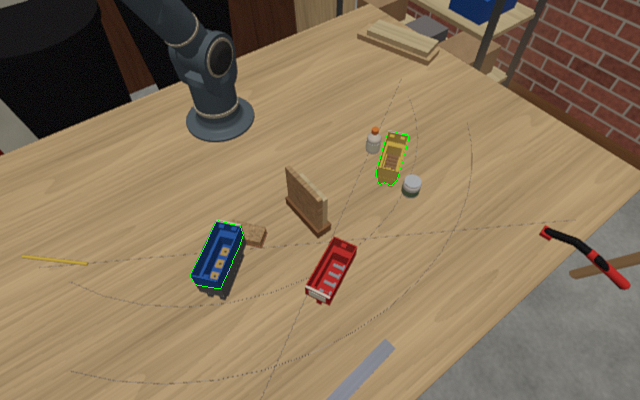

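```bash
python3 -m creep '[{"linear":[23,38,0],"spin":-0.127,"fingers":100},{"linear":[23,38,0],"spin":-0.127,"fingers":100},{"linear":[23,38,0],"spin":-0.127,"fingers":100},{"linear":[23,38,0],"spin":-0.127,"fingers":100},{"linear":[23,38,0],"spin":-0.127,"fingers":100},{"linear":[23,38,0],"spin":-0.127,"fingers":100},{"linear":[23,38,0],"spin":-0.127,"fingers":100},{"linear":[23,38,0],"spin":-0.127,"fingers":100},{"linear":[23,37,0],"spin":-0.127,"fingers":100},{"linear":[23,37,0],"spin":-0.127,"fingers":100}]'
python3 -m creep '[{"linear":[0,0,0],"spin":0,"fingers":100},{"linear":[0,0,0],"spin":0,"fingers":100}]'
cat > look.py <<'E'
import sys,pickle
from rig import sensors, optics, spotter
from lib import *
def wlook(tag,names):
    s=sensors.observe(); p=optics.read_camera("wrist"); M=w2c(p,s); ms={}
    o=p["pixels"][:,:,::-1].copy()
    for nm in names:
        r=spotter.silhouettes(p,nm)
        for d in r[:2]: print(nm,round(d["p"],2),np.round(d["at"],1),d["mask"].sum())
        if r:
            ms[nm]=r[0]["mask"]; cs,_=cv2.findContours(ms[nm].astype(np.uint8),0,2); cv2.drawContours(o,cs,-1,(0,255,0),1)
    cv2.imwrite(f"pics/{tag}.png",p["pixels"][:,:,::-1]); cv2.imwrite(f"pics/{tag}_m.png",o)
    pickle.dump((s,p,M,ms),open(tag+".pkl","wb"))
    q=s["tcp_rot"]; ex=R.from_quat([q[1],q[2],q[3],q[0]]).as_matrix()
    print("t",s["time_s"],"pos",s["eef_pos"].round(1),"toolx yaw",np.arctan2(ex[1,0],ex[0,0]).round(4),"tilt",ex[2].round(4),"q",s["joint_positions"].round(2),"F",s["ft_force"].round(2),s["gripper_width"])
    return s,p,M,ms
if __name__=="__main__": wlook(sys.argv[1],sys.argv[2:])
E
python3 look.py w1 blue_tote grey_tote
```

```text
time_s: 2.4
eef_pos: [484.8, -246.2, 207.1]
tcp_rot: [0.0, 0.903, -0.43, 0.0]
ft_force: [0.5, -1.3, -0.9]
gripper_width: 85.6
time_s: 2.65
eef_pos: [483.8, -247.9, 206.9]
tcp_rot: [0.0, 0.904, -0.428, 0.0]
ft_force: [-0.6, -1.1, 0.4]
gripper_width: 85.3
blue_tote 0.82 [317.5 184.1] 9161
grey_tote 0.89 [114.7 201.1] 9588
t 2.65 pos [ 483.8 -247.9  206.9] toolx yaw -0.8838 tilt [ 3.e-04  6.e-04 -1.e+00] q [ 0.4   0.25 -0.01  1.85  0.    1.04 -2.06] F [-0.6  -1.15  0.37] 85.33665320790016
```

View pics/w1_m.png

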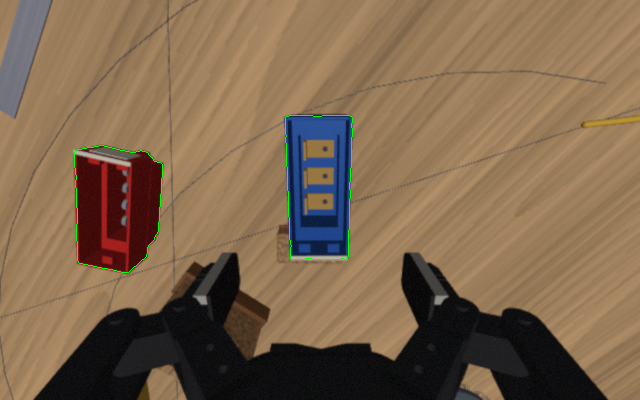

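Run:
```python
from lib import *
import pickle
P,masks=pickle.load(open("a.pkl","rb"))
s,p,M,ms=pickle.load(open("w1.pkl","rb"))
V=[(P[n],w2c(P[n]),masks[n,"blue_tote"].astype(float)) for n in P]
W=[(p,M,ms["blue_tote"].astype(float))]
x0=(486,-248.5,2.255,41)
print(fit(W+V,x0)); print(fit(W,x0,fixz=41))
```

```text
(array([ 486.74758601, -248.54195847,    2.25588858,   41.12922853]), np.float64(0.13273826036018355))
(array([ 487.43510291, -248.65230996,    2.25908935]), np.float64(0.01811347014518066))
```

```bash
python3 -m creep '[{"linear":[3.2,-0.7,-30],"spin":0,"fingers":100},{"linear":[0,0,-40],"spin":0,"fingers":100},{"linear":[0,0,-35],"spin":0,"fingers":100},{"linear":[0,0,-22],"spin":0,"fingers":100},{"linear":[0,0,0],"spin":0,"fingers":100},{"linear":[0,0,0],"spin":0,"fingers":100}]' 60
python3 look.py w2 blue_tote
```

```text
time_s: 3.55
eef_pos: [487.7, -249.0, 80.8]
tcp_rot: [0.0, 0.904, -0.428, 0.001]
ft_force: [0.8, -0.1, 0.5]
gripper_width: 85.3
blue_tote 0.88 [319.5 229. ] 25558
t 3.55 pos [ 487.7 -249.    80.8] toolx yaw -0.8853 tilt [ 1.6e-03 -6.0e-04 -1.0e+00] q [ 0.41  0.41 -0.01  1.96  0.01  0.77 -2.07] F [ 0.82 -0.06  0.53] 85.32144780618496
```

View pics/w2.png

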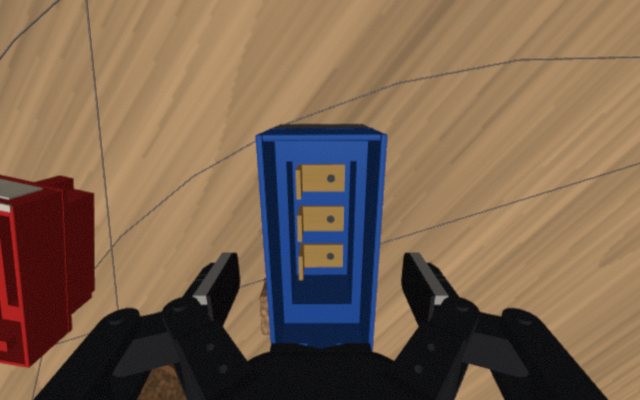

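```bash
python3 -m creep '[{"linear":[0,0,0],"spin":0,"fingers":0},{"linear":[0,0,0],"spin":0,"fingers":0},{"linear":[0,0,0],"spin":0,"fingers":0},{"linear":[0,0,0],"spin":0,"fingers":0},{"linear":[0,0,0],"spin":0,"fingers":0},{"linear":[0,0,0],"spin":0,"fingers":0},{"linear":[0,0,0],"spin":0,"fingers":0},{"linear":[0,0,0],"spin":0,"fingers":0}]' 60
python3 look.py w3 blue_tote
```

```text
time_s: 4.65
eef_pos: [487.6, -248.5, 81.1]
tcp_rot: [0.0, 0.904, -0.428, 0.001]
ft_force: [-2.2, -0.5, 5.7]
gripper_width: 58.4
blue_tote 0.77 [318.6 228.7] 25542
t 4.65 pos [ 487.6 -248.5   81.1] toolx yaw -0.8842 tilt [ 1.4e-03 -3.0e-04 -1.0e+00] q [ 0.4   0.41 -0.01  1.96  0.01  0.77 -2.07] F [-2.16 -0.49  5.74] 58.39859550113919
```

View pics/w3.png

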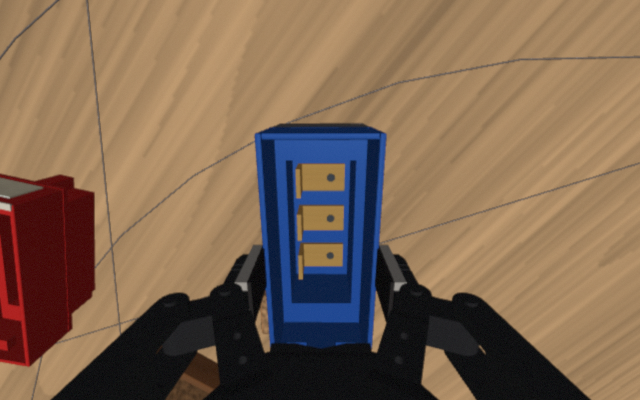

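```bash
python3 -m creep '[{"linear":[0,0,6],"spin":0,"fingers":0},{"linear":[0,0,8],"spin":0,"fingers":0},{"linear":[0,0,8],"spin":0,"fingers":0},{"linear":[0,0,8],"spin":0,"fingers":0},{"linear":[0,0,10],"spin":0,"fingers":0},{"linear":[0,0,10],"spin":0,"fingers":0},{"linear":[0,0,15],"spin":0,"fingers":0},{"linear":[0,0,15],"spin":0,"fingers":0},{"linear":[0,0,0],"spin":0,"fingers":0},{"linear":[0,0,0],"spin":0,"fingers":0}]' 60
python3 look.py w4 blue_tote grey_tote
python3 - <<'E'
from rig import optics
import cv2
for n in("scene","top"):
    p=optics.read_camera(n); c=p["pixels"][:,:,::-1]
    c=c[170:330,140:340] if n=="scene" else c[150:290,320:500]
    cv2.imwrite(f"pics/b_{n}.png",cv2.resize(c,None,fx=3,fy=3))
E
```

```text
time_s: 6.0
eef_pos: [487.0, -248.0, 159.7]
tcp_rot: [0.0, 0.904, -0.428, -0.0]
ft_force: [-0.7, 0.5, -3.3]
gripper_width: 58.1
blue_tote 0.82 [318.8 228.6] 25360
grey_tote 0.84 [320.  119.5] 691
grey_tote 0.84 [ 87.3 217.1] 13623
t 6.0 pos [ 487.  -248.   159.7] toolx yaw -0.8842 tilt [-4.e-04  3.e-04 -1.e+00] q [ 0.4   0.31 -0.01  1.89  0.    0.94 -2.07] F [-0.69  0.55 -3.27] 58.12741603871146
```

View pics/w4.png

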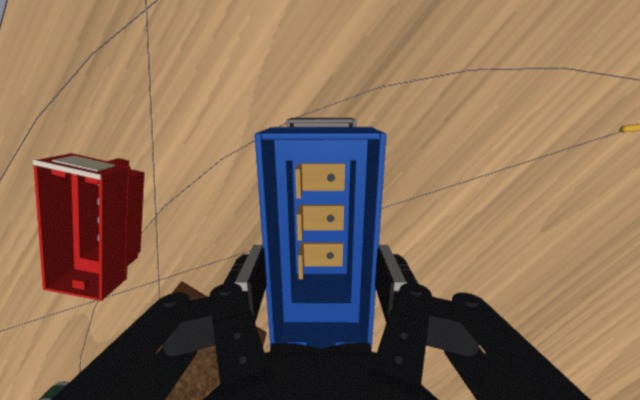

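View pics/b_scene.png

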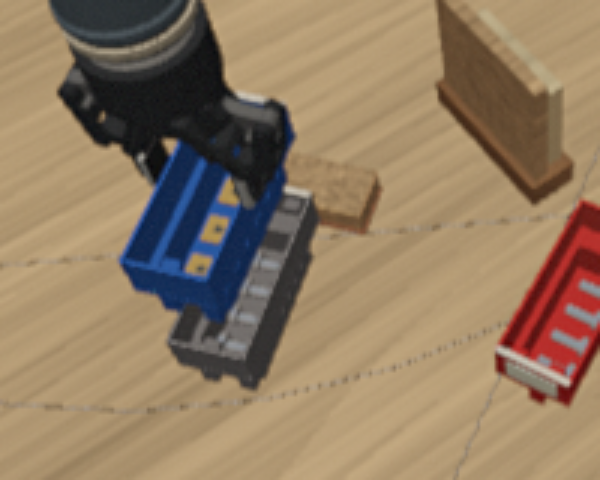

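```bash
python3 -m creep '[{"linear":[0,0,30],"spin":0.1,"fingers":0},{"linear":[0,0,20],"spin":0.15,"fingers":0},{"linear":[10,-12,10],"spin":0.17,"fingers":0},{"linear":[10,-12,10],"spin":0.17,"fingers":0},{"linear":[10,-12,0],"spin":0.17,"fingers":0},{"linear":[10,-12,0],"spin":0.17,"fingers":0},{"linear":[10,-12,0],"spin":0.17,"fingers":0},{"linear":[10,-12,0],"spin":0.17,"fingers":0},{"linear":[10,-12,0],"spin":0.17,"fingers":0},{"linear":[10,-12,0],"spin":0.17,"fingers":0}]' 60
python3 -m creep '[{"linear":[10,-13,0],"spin":0.17,"fingers":0},{"linear":[10,-13,0],"spin":0.17,"fingers":0},{"linear":[0,0,0],"spin":0.17,"fingers":0},{"linear":[0,0,0],"spin":0.17,"fingers":0},{"linear":[0,0,0],"spin":0.17,"fingers":0},{"linear":[0,0,0],"spin":0.17,"fingers":0},{"linear":[0,0,0],"spin":0.17,"fingers":0},{"linear":[0,0,0],"spin":0.17,"fingers":0},{"linear":[0,0,0],"spin":0.172,"fingers":0},{"linear":[0,0,0],"spin":0,"fingers":0}]' 60
python3 -m creep '[{"linear":[0,0,0],"spin":0,"fingers":0},{"linear":[0,0,0],"spin":0,"fingers":0}]'
python3 look.py w5 blue_tote grey_tote
```

```text
time_s: 7.5
eef_pos: [567.3, -344.5, 229.1]
tcp_rot: [-0.0, 0.934, 0.358, -0.0]
ft_force: [0.2, 0.1, -2.1]
gripper_width: 58.1
time_s: 8.75
eef_pos: [586.9, -370.3, 229.0]
tcp_rot: [-0.001, 0.429, 0.903, 0.0]
ft_force: [-0.7, 0.1, -2.1]
gripper_width: 57.9
time_s: 9.0
eef_pos: [587.2, -370.1, 229.8]
tcp_rot: [-0.0, 0.428, 0.904, -0.0]
ft_force: [-0.3, 0.6, -2.6]
gripper_width: 57.9
blue_tote 0.91 [317.9 227.4] 25580
grey_tote 0.91 [320.3  46.3] 5839
grey_tote 0.85 [539.6  25.3] 5575
t 9.0 pos [ 587.2 -370.1  229.8] toolx yaw 2.2565 tilt [ 1.e-04 -2.e-04 -1.e+00] q [ 0.87  0.55 -0.58  1.43  0.3   1.25  0.95] F [-0.27  0.62 -2.57] 57.867703273566875
```

View pics/w5_m.png

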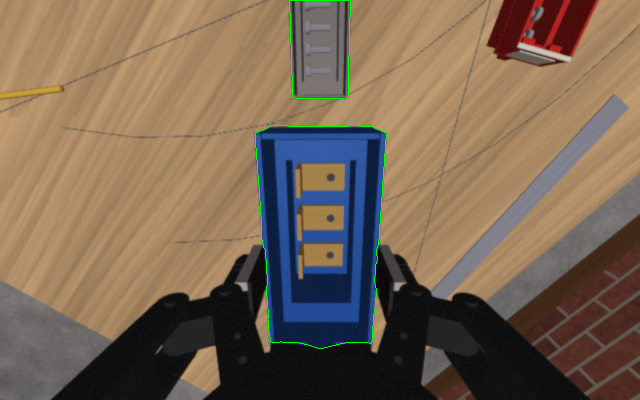

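Run:
```python
from lib import *
from rig import optics, spotter
import pickle
s,p,M,ms=pickle.load(open("w5.pkl","rb"))
W=[(p,M,ms["grey_tote"].astype(float))]
x0=(487,-248.5,2.255)
# grey convex rim hull in wrist view (walls vertical, rim top dominates)
print("wrist",fit(W,x0,fixz=0,body=True))
V=[]
for n in("top","scene"):
    q=optics.read_camera(n); o=q["pixels"][:,:,::-1].copy()
    for d in spotter.silhouettes(q,"grey_tote"):
        c=atz(q,w2c(q),d["at"],70); print(n,d["p"],d["at"],c.round())
        if np.hypot(*(c[:2]-x0[:2]))<50:
            v=(q,w2c(q),d["mask"].astype(float)); V.append(v); print(n,fit([v],x0,fixz=0,body=True))
            cs,_=cv2.findContours(d["mask"].astype(np.uint8),0,2); cv2.drawContours(o,cs,-1,(0,255,0),1); break
    cv2.imwrite(f"pics/c_{n}.png",cv2.resize(o[150:330,140:500] if n=="scene" else o[150:290,320:500],None,fx=2,fy=2))
if V: print("all",fit(W+V,x0+(0,),body=True))
# blue in hand, wrist estimates: z from origin relative tcp
for a in("w3","w4","w5"):
    s,p,M,ms=pickle.load(open(a+".pkl","rb")); m=ms["blue_tote"].astype(float)
    e=s["eef_pos"]; yaw=2.257 if a!="w5" else 2.257-np.pi
    # only compare image rows <240 (unoccluded)
    m[240:]=0
    def cost(v):
        X=totepts(v[0],v[1],v[3],v[2]/50,body=True); k=sil(p,M,X); k[240:]=0
        return np.abs(k-m).sum()/m.sum()
    v0=np.array([e[0],e[1],yaw*50,e[2]-40])
    for k in range(3):
        r=minimize(cost,v0,method="Nelder-Mead",options=dict(initial_simplex=np.vstack([v0]+[v0+5*np.eye(4)[i] for i in range(4)]),xatol=.05,fatol=1e-5,maxiter=300)); v0=r.x
    c=np.cos(s["tcp_rot"][0]*0); tx=-1 if a!="w5" else 1
    print(a,"blue-tcp",(r.x[:2]-e[:2]).round(2),"yaw",(r.x[2]/50).round(4),"dz",(r.x[3]-e[2]).round(2),r.fun)
```

```text
wrist (array([ 488.13024642, -248.27520966,    2.25524929]), np.float64(0.010971484843295085))
top 0.58 [410.3, 219.7] [ 486. -245.   70.]
top (array([ 486.07440418, -248.27196188,    2.25107076]), np.float64(0.09241963509991312))
scene 0.96 [224.6, 266.2] [ 505. -249.   70.]
scene (array([ 485.09921945, -246.94846757,    2.26666575]), np.float64(0.04471089197669206))
all (array([ 486.83203702, -247.58653215,    2.26584333,    2.04402799]), np.float64(0.17996745126672045))
w3 blue-tcp [0.75 0.17] yaw 2.2587 dz -41.07 0.00803312336329535
w4 blue-tcp [0.67 0.19] yaw 2.2599 dz -41.35 0.008050049730036942
w5 blue-tcp [ 2.16 -1.38] yaw -0.8853 dz -41.37 0.006881864263587722
```

View pics/c_scene.png

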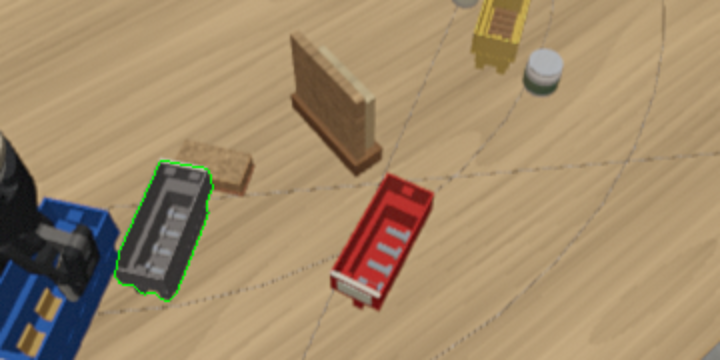

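Run:
```python
from lib import *
import pickle
for a in("w3","w4","w5"):
    s,p,M,ms=pickle.load(open(a+".pkl","rb")); m=ms["blue_tote"]
    print(a,[int(np.argmax(m[:,c])) for c in range(262,384,8)],[ (int(np.argmax(m[r])),int(639-np.argmax(m[r][::-1]))) for r in (140,170,200,230)])
    # fit in tool frame
    mm=m.astype(float); mm[240:]=0
    Mt=np.linalg.inv(np.array(p["T_tool_cam"]))
    # tool frame: z down; points flip
    def cost(v):
        X=totepts(0,0,0,v[2]/50,body=True)
        X=np.c_[X[:,0]+v[0],-X[:,1]+v[1],-(X[:,2]+v[3])]
        k=sil(p,Mt,X); k[240:]=0
        return np.abs(k-mm).sum()/mm.sum()
    out=[]
    for st in ((0,0,0,-40),(-3,0,0,-42),(3,1,.5,-38)):
        v0=np.array(st,float)
        for k in range(3):
            r=minimize(cost,v0,method="Nelder-Mead",options=dict(initial_simplex=np.vstack([v0]+[v0+5*np.eye(4)[i] for i in range(4)]),xatol=.05,fatol=1e-5,maxiter=300)); v0=r.x
        out.append((r.x.round(2),round(r.fun,5)))
    print(out)
```

```text
w3 [130, 127, 127, 127, 127, 127, 127, 127, 126, 126, 127, 127, 127, 125, 127, 131] [(255, 386), (257, 383), (259, 381), (262, 379)]
[(array([  0.4 ,  -0.62,   0.1 , -40.98]), np.float64(0.00801)), (array([  0.4 ,  -0.62,   0.12, -41.08]), np.float64(0.00801)), (array([  0.34,  -0.56,   0.14, -41.19]), np.float64(0.008))]
w4 [130, 128, 127, 127, 127, 127, 127, 127, 127, 128, 128, 126, 126, 126, 128, 131] [(255, 385), (257, 383), (259, 381), (262, 380)]
[(array([  0.28,  -0.62,   0.13, -41.29]), np.float64(0.00805)), (array([  0.32,  -0.6 ,   0.18, -41.37]), np.float64(0.00809)), (array([  0.29,  -0.6 ,   0.14, -41.44]), np.float64(0.00808))]
w5 [130, 126, 125, 125, 126, 126, 126, 126, 126, 126, 126, 125, 125, 126, 127, 131] [(255, 385), (257, 383), (259, 381), (261, 379)]
[(array([-2.430e+00,  7.800e-01, -4.000e-02, -4.154e+01]), np.float64(0.00684)), (array([-2.420e+00,  7.900e-01, -3.000e-02, -4.157e+01]), np.float64(0.00685)), (array([-2.430e+00,  7.900e-01, -3.000e-02, -4.159e+01]), np.float64(0.00685))]
```

Run:
```python
import pickle,numpy as np
for a in("w1","w3","w4","w5"):
    s,p,M,ms=pickle.load(open(a+".pkl","rb")); print(a,np.array(p["T_tool_cam"])[:3,3],p["cx"],p["cy"],p["fovy"])
```

```text
w1 [  82.17863855   -0.80902414 -166.83295594] 320.2372600411549 198.85372375606005 70.5282206204388
w3 [  82.17811561   -0.80942998 -166.83047307] 320.2372600411549 198.85372375606005 70.5282206204388
w4 [  82.17855532   -0.80959014 -166.83398336] 320.2372600411549 198.85372375606005 70.5282206204388
w5 [  78.92987624    0.81101304 -166.83326507] 320.2372600411549 198.85372375606005 70.5282206204388
```

```bash
python3 -m creep '[{"linear":[-15,18,0],"spin":0,"fingers":0},{"linear":[-20,25,0],"spin":0,"fingers":0},{"linear":[-20,25,0],"spin":0,"fingers":0},{"linear":[-20,25,0],"spin":0,"fingers":0},{"linear":[-20,20,-15],"spin":0,"fingers":0},{"linear":[-6.5,10.4,-25],"spin":0,"fingers":0},{"linear":[0,0,-30],"spin":0,"fingers":0},{"linear":[0,0,-28],"spin":0,"fingers":0},{"linear":[0,0,0],"spin":0,"fingers":0},{"linear":[0,0,0],"spin":0,"fingers":0}]' 60
python3 look.py w6 blue_tote
python3 - <<'E'
from rig import optics
import cv2
for n in("scene","top"):
    p=optics.read_camera(n); c=p["pixels"][:,:,::-1]
    c=c[190:320,150:290] if n=="scene" else c[170:270,350:470]
    cv2.imwrite(f"pics/d_{n}.png",cv2.resize(c,None,fx=4,fy=4))
E
```

```text
time_s: 10.6
eef_pos: [486.8, -246.8, 133.0]
tcp_rot: [0.001, 0.428, 0.904, 0.0]
ft_force: [-0.5, -0.2, -2.4]
gripper_width: 57.6
blue_tote 0.68 [319.2 226.1] 25516
t 10.6 pos [ 486.8 -246.8  133. ] toolx yaw 2.2579 tilt [-0.0017  0.0012 -1.    ] q [ 0.88  0.41 -0.62  1.9   0.29  0.93  0.81] F [-0.54 -0.23 -2.43] 57.57881931093194
```

View pics/d_scene.png

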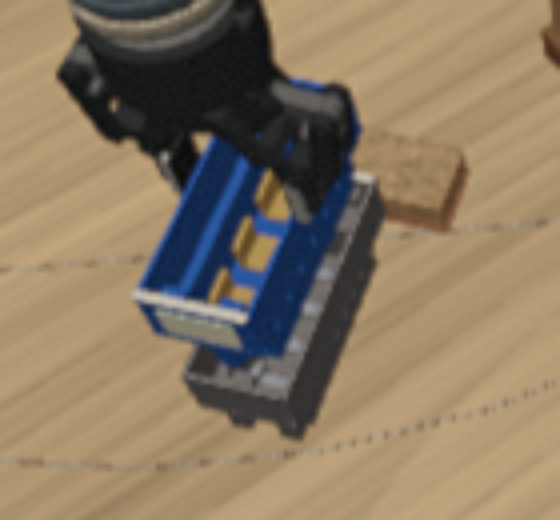

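View pics/w6.png

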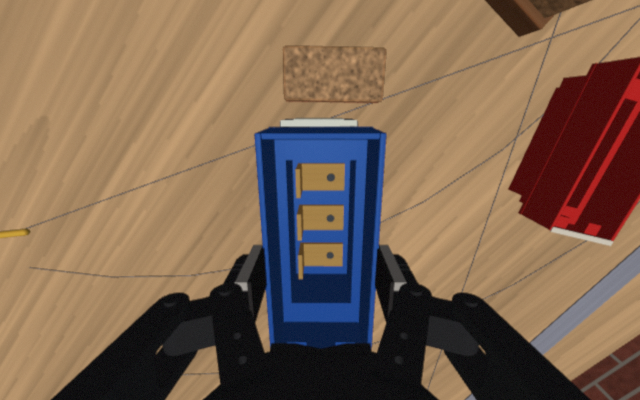

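```bash
python3 -m creep '[{"linear":[0,0,-6],"spin":0,"fingers":0},{"linear":[0,0,-5],"spin":0,"fingers":0},{"linear":[0,0,-4],"spin":0,"fingers":0},{"linear":[0,0,0],"spin":0,"fingers":0},{"linear":[0,0,0],"spin":0,"fingers":0}]' 60
python3 -m creep '[{"linear":[0,0,-2],"spin":0,"fingers":0},{"linear":[0,0,-2],"spin":0,"fingers":0},{"linear":[0,0,0],"spin":0,"fingers":0},{"linear":[0,0,0],"spin":0,"fingers":0}]' 60
```

```text
time_s: 11.42
eef_pos: [485.9, -246.7, 116.9]
tcp_rot: [0.0, 0.428, 0.904, 0.0]
ft_force: [-0.6, 0.4, -2.3]
gripper_width: 57.9
time_s: 11.92
eef_pos: [485.8, -246.7, 112.9]
tcp_rot: [0.0, 0.428, 0.904, 0.0]
ft_force: [-0.7, 0.2, -2.5]
gripper_width: 57.8
```

```bash
python3 -m creep '[{"linear":[0,0,-1],"spin":0,"fingers":0},{"linear":[0,0,-1],"spin":0,"fingers":0},{"linear":[0,0,0],"spin":0,"fingers":0},{"linear":[0,0,0],"spin":0,"fingers":0}]' 60
python3 -m creep '[{"linear":[0,0,-1],"spin":0,"fingers":0},{"linear":[0,0,0],"spin":0,"fingers":0},{"linear":[0,0,0],"spin":0,"fingers":0}]' 60
```

```text
time_s: 12.42
eef_pos: [485.8, -246.7, 110.8]
tcp_rot: [0.0, 0.428, 0.904, 0.0]
ft_force: [0.6, 0.4, -1.8]
gripper_width: 57.8
time_s: 12.8
eef_pos: [485.8, -246.7, 109.8]
tcp_rot: [0.0, 0.428, 0.904, 0.0]
ft_force: [0.3, -0.6, -3.3]
gripper_width: 57.9
```

```bash
python3 -m creep '[{"linear":[0,0,-1],"spin":0,"fingers":0},{"linear":[0,0,0],"spin":0,"fingers":0},{"linear":[0,0,0],"spin":0,"fingers":0}]' 60
python3 -m creep '[{"linear":[0,0,-1],"spin":0,"fingers":0},{"linear":[0,0,0],"spin":0,"fingers":0},{"linear":[0,0,0],"spin":0,"fingers":0}]' 60
```

```text
time_s: 13.18
eef_pos: [485.9, -246.8, 109.1]
tcp_rot: [0.0, 0.428, 0.904, -0.0]
ft_force: [-1.5, 0.1, 0.9]
gripper_width: 58.0
time_s: 13.55
eef_pos: [486.0, -246.8, 109.0]
tcp_rot: [0.0, 0.428, 0.904, -0.0]
ft_force: [-2.2, 0.3, 7.5]
gripper_width: 57.9
```

```bash
python3 -m creep '[{"linear":[0,0,1],"spin":0,"fingers":0},{"linear":[0,0,0],"spin":0,"fingers":30},{"linear":[0,0,0],"spin":0,"fingers":100},{"linear":[0,0,0],"spin":0,"fingers":100},{"linear":[0,0,0],"spin":0,"fingers":100},{"linear":[0,0,0],"spin":0,"fingers":100},{"linear":[0,0,0],"spin":0,"fingers":100}]' 60
python3 -m creep '[{"linear":[0,0,5],"spin":0,"fingers":100},{"linear":[0,0,15],"spin":0,"fingers":100},{"linear":[0,0,30],"spin":0,"fingers":100},{"linear":[0,0,40],"spin":0,"fingers":100},{"linear":[0,0,15],"spin":0,"fingers":100},{"linear":[0,0,0],"spin":0,"fingers":100},{"linear":[0,0,0],"spin":0,"fingers":100}]' 60
python3 look.py w7 blue_tote
python3 - <<'E'
from lib import *
from rig import optics
import cv2,pickle
s,p,M,ms=pickle.load(open("w7.pkl","rb"))
print(fit([(p,M,ms["blue_tote"].astype(float))],(487,-248,2.255-np.pi,69)), "expect true ~ (-1.65,+.74) of this")
for n in("scene",):
    p=optics.read_camera(n); c=p["pixels"][:,:,::-1]
    c=c[190:320,150:290]
    cv2.imwrite(f"pics/e_{n}.png",cv2.resize(c,None,fx=4,fy=4))
E
```

```text
time_s: 14.42
eef_pos: [485.8, -246.7, 108.8]
tcp_rot: [0.0, 0.428, 0.904, 0.0]
ft_force: [0.1, 0.5, 0.1]
gripper_width: 85.4
time_s: 15.3
eef_pos: [484.8, -246.5, 212.6]
tcp_rot: [-0.001, 0.428, 0.904, 0.0]
ft_force: [0.3, -0.6, 0.3]
gripper_width: 85.5
blue_tote 0.85 [321.4 194.4] 10560
t 15.3 pos [ 484.8 -246.5  212.6] toolx yaw 2.2577 tilt [ 0.0021 -0.001  -1.    ] q [ 0.92  0.32 -0.65  1.81  0.22  1.09  0.88] F [ 0.29 -0.55  0.32] 85.46752295027633
(array([ 489.11995845, -248.36126554,   -0.88052154,   68.3246971 ]), np.float64(0.017998342803030302)) expect true ~ (-1.65,+.74) of this
```

View pics/e_scene.png

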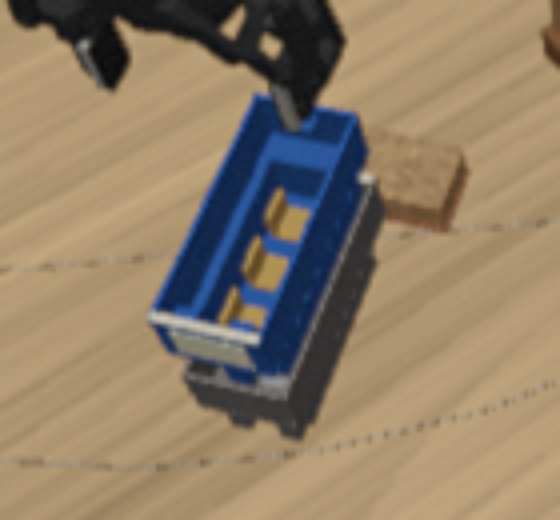

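View pics/w7.png

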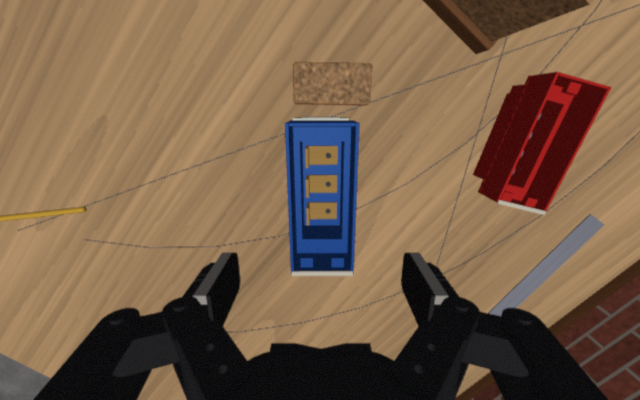

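```bash
python3 -m creep '[{"linear":[0,30,7],"spin":0,"fingers":100},{"linear":[0,45,0],"spin":0,"fingers":100},{"linear":[0,45,0],"spin":0,"fingers":100},{"linear":[0,45,0],"spin":0,"fingers":100},{"linear":[0,45,0],"spin":0,"fingers":100},{"linear":[0,45,0],"spin":0,"fingers":100},{"linear":[0,45,0],"spin":0,"fingers":100},{"linear":[0,45,0],"spin":0,"fingers":100},{"linear":[0,45,0],"spin":0,"fingers":100},{"linear":[0,45,0],"spin":-0.073,"fingers":100}]' 60
python3 -m creep '[{"linear":[-4,45,-20],"spin":0,"fingers":100},{"linear":[-4,40,-25],"spin":0,"fingers":100},{"linear":[0,11,0],"spin":0,"fingers":100},{"linear":[0,0,0],"spin":0,"fingers":100},{"linear":[0,0,0],"spin":0,"fingers":100},{"linear":[0,0,0],"spin":0,"fingers":100},{"linear":[0,0,0],"spin":0,"fingers":100}]'
python3 look.py w8 yellow_tote glue_bottle wax_tin
```

```text
time_s: 16.7
eef_pos: [485.4, 189.4, 220.1]
tcp_rot: [-0.001, 0.461, 0.887, -0.0]
ft_force: [0.2, -0.4, -0.6]
gripper_width: 85.2
time_s: 17.58
eef_pos: [478.3, 283.4, 176.2]
tcp_rot: [0.0, 0.461, 0.887, 0.0]
ft_force: [0.4, -0.2, -0.7]
gripper_width: 85.4
yellow_tote 0.65 [321.5 182.2] 8591
glue_bottle 0.64 [259.1 127.6] 1572
wax_tin 0.61 [374.2 233.3] 1670
t 17.575 pos [478.3 283.4 176.2] toolx yaw 2.1831 tilt [-7.e-04  6.e-04 -1.e+00] q [ 0.02  0.42 -0.82  1.82  0.35  1.05 -0.32] F [ 0.45 -0.21 -0.66] 85.41229552357026
```

View pics/w8_m.png

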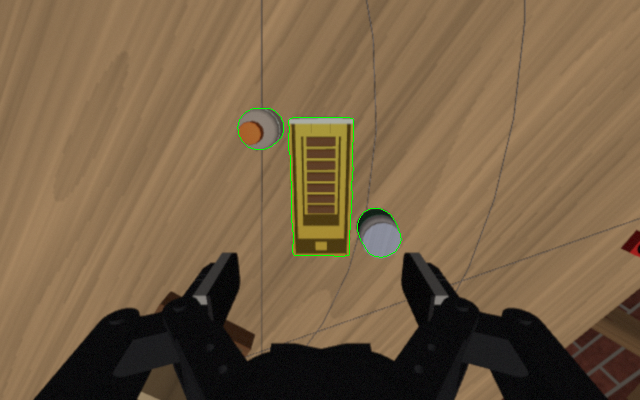

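Run:
```python
from lib import *
import pickle
P,masks=pickle.load(open("a.pkl","rb"))
s,p,M,ms=pickle.load(open("w8.pkl","rb"))
print(np.array(p["T_tool_cam"])[:3,3])
x0=(479,283,2.185)
W=[(p,M,ms["yellow_tote"].astype(float))]
print(fit(W,x0,fixz=0,body=True),fit(W,x0+(0,),body=True))
v=fit(W,x0,fixz=0,body=True)[0]
for n,h in(("wax_tin",50),("glue_bottle",60)):
    if n in ms:
        ys,xs=np.nonzero(ms[n]); X=np.array([atz(p,M,(a,b),h)[:2] for a,b in zip(xs[::7],ys[::7])])-v[:2]
        c,sn=np.cos(v[2]),np.sin(v[2]); L=np.c_[X@[c,sn],X@[-sn,c]]
        print(n,"tote-frame range at top height",L.min(0).round(),L.max(0).round())
```

```text
[  78.99366206    0.92760707 -166.8314407 ]
(array([480.84866303, 282.55134199,   2.18431936]), np.float64(0.014870213013618903)) (array([ 4.80778024e+02,  2.82399841e+02,  2.18364971e+00, -3.00312037e-01]), np.float64(0.014870213013618903))
wax_tin tote-frame range at top height [-88. -89.] [-26. -41.]
glue_bottle tote-frame range at top height [40. 37.] [79. 81.]
```

```bash
python3 -m creep '[{"linear":[1.1,-0.5,-30],"spin":0,"fingers":100},{"linear":[0,0,-40],"spin":0,"fingers":100},{"linear":[0,0,-30],"spin":0,"fingers":100},{"linear":[0,0,-25],"spin":0,"fingers":100},{"linear":[0,0,-10],"spin":0,"fingers":100},{"linear":[0,0,0],"spin":0,"fingers":100},{"linear":[0,0,0],"spin":0,"fingers":100}]' 60
python3 look.py w9 yellow_tote glue_bottle wax_tin
```

```text
time_s: 18.65
eef_pos: [479.5, 284.4, 41.9]
tcp_rot: [0.001, 0.46, 0.888, 0.001]
ft_force: [-0.4, -0.3, 0.4]
gripper_width: 85.4
yellow_tote 0.97 [320.2 227.7] 24922
glue_bottle 0.7 [206.8 146.2] 6189
wax_tin 0.82 [393.4 307.8] 2243
t 18.65 pos [479.5 284.4  41.9] toolx yaw 2.1848 tilt [-1.0e-04  2.1e-03 -1.0e+00] q [-0.08  0.59 -0.71  1.93  0.52  0.81 -0.46] F [-0.4  -0.27  0.45] 85.3942681348477
```

View pics/w9_m.png

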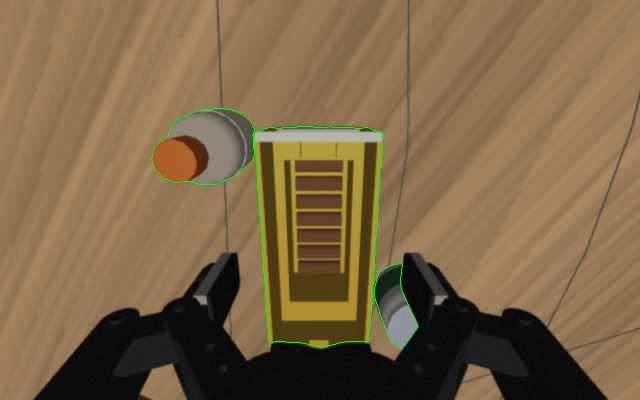

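```bash
python3 -m creep '[{"linear":[0,0,0],"spin":0,"fingers":0},{"linear":[0,0,0],"spin":0,"fingers":0},{"linear":[0,0,0],"spin":0,"fingers":0},{"linear":[0,0,0],"spin":0,"fingers":0},{"linear":[0,0,0],"spin":0,"fingers":0},{"linear":[0,0,0],"spin":0,"fingers":0},{"linear":[0,0,0],"spin":0,"fingers":0},{"linear":[0,0,0],"spin":0,"fingers":0}]' 60
python3 -m creep '[{"linear":[0,0,5],"spin":0,"fingers":0},{"linear":[0,0,10],"spin":0,"fingers":0},{"linear":[0,0,10],"spin":0,"fingers":0},{"linear":[0,0,20],"spin":0,"fingers":0},{"linear":[0,0,0],"spin":0,"fingers":0},{"linear":[0,0,0],"spin":0,"fingers":0}]' 60
python3 look.py w10 yellow_tote glue_bottle wax_tin
```

```text
time_s: 19.85
eef_pos: [478.9, 283.7, 41.6]
tcp_rot: [0.0, 0.46, 0.888, -0.0]
ft_force: [-1.6, -1.3, 5.4]
gripper_width: 57.9
time_s: 20.6
eef_pos: [478.9, 283.5, 86.0]
tcp_rot: [0.0, 0.46, 0.888, -0.0]
ft_force: [0.3, -0.9, -2.0]
gripper_width: 57.5
glue_bottle 0.76 [229.3 136. ] 3081
wax_tin 0.65 [321.3 228.4] 25127
t 20.6 pos [478.9 283.5  86. ] toolx yaw 2.1846 tilt [-3.e-04  1.e-04 -1.e+00] q [-0.04  0.53 -0.75  1.9   0.46  0.89 -0.41] F [ 0.32 -0.93 -1.97] 57.533162151329094
```

View pics/w10_m.png

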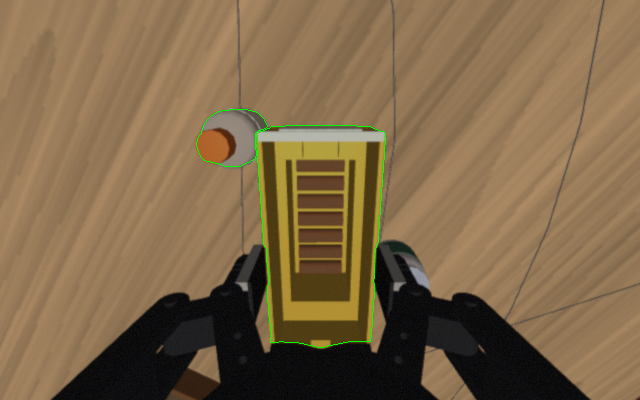

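Run:
```python
from lib import *
import pickle
for a,k0 in(("w5","blue_tote"),("w10","wax_tin")):
    s,p,M,ms=pickle.load(open(a+".pkl","rb")); mm=ms[k0].astype(float); mm[240:]=0
    T=np.array(p["T_tool_cam"]); T[:2,3]=[80.555,0]; Mt=np.linalg.inv(T)
    def cost(v):
        X=totepts(0,0,0,v[2]/50,body=True); X=np.c_[X[:,0]+v[0],-X[:,1]+v[1],-(X[:,2]+v[3])]
        k=sil(p,Mt,X); k[240:]=0
        return np.abs(k-mm).sum()/mm.sum()
    v0=np.array((0,0,0,-40.))
    for k in range(3):
        r=minimize(cost,v0,method="Nelder-Mead",options=dict(initial_simplex=np.vstack([v0]+[v0+5*np.eye(4)[i] for i in range(4)]),xatol=.05,fatol=1e-5,maxiter=300)); v0=r.x
    print(a,"tool-frame x,y",r.x[:2].round(2),"yaw rel (tote sense, -tool)",(r.x[2]/50).round(4),"dz",r.x[3].round(2),r.fun)
# blue placed pose from w7 with corrected extrinsics
s,p,M,ms=pickle.load(open("w7.pkl","rb"))
p=dict(p); T=np.array(p["T_tool_cam"]); T[:2,3]=[80.555,0]; p["T_tool_cam"]=T; 
s=dict(s); s["eef_pos"]=np.array([485.75,-246.73,213.6]); s["tcp_rot"]=np.array([0,.428,.904,0])
print(fit([(p,w2c(p,s),ms["blue_tote"].astype(float))],(487,-248,2.255-np.pi),fixz=69))
```

```text
w5 tool-frame x,y [-0.8  -0.02] yaw rel (tote sense, -tool) -0.0007 dz -41.58 0.006846662911855816
w10 tool-frame x,y [-0.5   0.06] yaw rel (tote sense, -tool) -0.0011 dz -43.17 0.011199010464867943
(array([ 488.62752172, -247.76886093,   -0.88553802]), np.float64(0.018548768939393938))
```

```bash
python3 -m creep '[{"linear":[0,0,20],"spin":0,"fingers":0},{"linear":[0,0,40],"spin":0,"fingers":0},{"linear":[0,0,40],"spin":0,"fingers":0},{"linear":[0,0,40],"spin":0,"fingers":0},{"linear":[0,0,14],"spin":0,"fingers":0},{"linear":[0,-15,0],"spin":0,"fingers":0},{"linear":[0,-25,0],"spin":0.073,"fingers":0},{"linear":[0,-35,0],"spin":0,"fingers":0},{"linear":[0,-35,0],"spin":0,"fingers":0},{"linear":[0,-40,0],"spin":0,"fingers":0}]' 60
```

```text
time_s: 22.05
eef_pos: [477.4, 131.1, 237.7]
tcp_rot: [-0.002, 0.428, 0.904, -0.001]
ft_force: [0.7, -0.2, -2.9]
gripper_width: 57.9
```

```bash
python3 -m creep '[{"linear":[10,-45,6],"spin":0,"fingers":0},{"linear":[10,-50,6],"spin":0,"fingers":0},{"linear":[10,-50,6],"spin":0,"fingers":0},{"linear":[10,-50,6],"spin":0,"fingers":0},{"linear":[10,-50,6],"spin":0,"fingers":0},{"linear":[10,-50,6],"spin":0,"fingers":0},{"linear":[10,-50,6],"spin":0,"fingers":0},{"linear":[10,-50,6],"spin":0,"fingers":0},{"linear":[10,-50,6],"spin":0,"fingers":0},{"linear":[10,-50,6],"spin":0,"fingers":0}]' 60
python3 -m creep '[{"linear":[0,0,0],"spin":0,"fingers":0},{"linear":[0,0,0],"spin":0,"fingers":0},{"linear":[0,0,0],"spin":0,"fingers":0},{"linear":[0,0,0],"spin":0,"fingers":0}]' 60
python3 look.py w11 yellow_tote blue_tote
```

```text
time_s: 23.3
eef_pos: [576.9, -363.6, 297.1]
tcp_rot: [-0.003, 0.428, 0.904, -0.0]
ft_force: [0.8, -0.7, -2.6]
gripper_width: 57.7
time_s: 23.8
eef_pos: [578.8, -360.0, 299.8]
tcp_rot: [-0.0, 0.427, 0.904, -0.0]
ft_force: [0.4, -0.2, -2.0]
gripper_width: 57.8
yellow_tote 0.55 [321.7 226.8] 25326
blue_tote 0.55 [317.8  54.5] 6585
t 23.8 pos [ 578.8 -360.   299.8] toolx yaw 2.2597 tilt [ 4.e-04 -2.e-04 -1.e+00] q [ 0.9   0.49 -0.62  1.36  0.29  1.37  0.96] F [ 0.44 -0.16 -1.96] 57.81372566158747
```

View pics/w11_m.png

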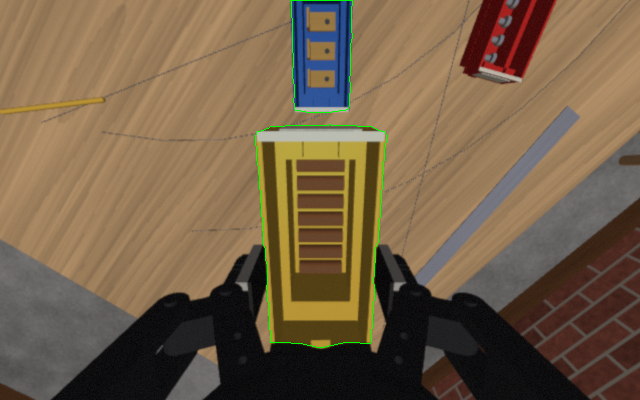

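Run:
```python
from lib import *
import pickle
def corr(p):
    p=dict(p); T=np.array(p["T_tool_cam"]); T[:2,3]=[80.555,0]; p["T_tool_cam"]=T; return p
def run(a,k0,zc,lim,x0,z):
    s,p,M,ms=pickle.load(open(a+".pkl","rb")); mm=ms[k0].astype(float); mm[lim:]=0; p=corr(p); s=dict(s); 
    yaw=run.yaw; s["tcp_rot"]=np.array([0,np.cos(yaw/2),np.sin(yaw/2),0]); M=w2c(p,s)
    def cost(v):
        k=sil(p,M,totepts(v[0],v[1],z,v[2]/50,zlo=zc)); k[lim:]=0
        return np.abs(k-mm).sum()/mm.sum()
    v0=np.array([x0[0],x0[1],x0[2]*50])
    for k in range(3):
        r=minimize(cost,v0,method="Nelder-Mead",options=dict(initial_simplex=np.vstack([v0]+[v0+4*np.eye(3)[i] for i in range(3)]),xatol=.03,fatol=1e-5,maxiter=300)); v0=r.x
    print(a,k0,r.x[:2].round(2),(r.x[2]/50).round(4),r.fun.round(4),"rel tcp",(r.x[:2]-s["eef_pos"][:2]).round(2))
run.yaw=2.2575
run("w5","grey_tote",36,400,(487,-248,2.257),0)
run("w11","blue_tote",36,400,(487,-248,2.257),69)
run("w11","blue_tote",36,100,(487,-248,2.257),69)
run("w7","blue_tote",36,400,(487,-248,2.257),69)
s,p,M,ms=pickle.load(open("w11.pkl","rb")); print(np.array(p["T_tool_cam"])[:3,3])
```

```text
w5 grey_tote [ 486.18 -247.77] 2.2586 0.0105 rel tcp [-101.04  122.33]
w11 blue_tote [ 488.11 -247.67] 2.2627 0.0203 rel tcp [-90.68 112.3 ]
w11 blue_tote [ 484.46 -243.09] 2.263 0.0133 rel tcp [-94.33 116.88]
w7 blue_tote [ 487.47 -247.32] 2.2579 0.0179 rel tcp [ 2.67 -0.78]
[  78.92728581    0.8058792  -166.83361693]
```

```bash
python3 -m creep '[{"linear":[-11.8,13.9,0],"spin":0,"fingers":0},{"linear":[-20,25,0],"spin":0,"fingers":0},{"linear":[-20,25,0],"spin":0,"fingers":0},{"linear":[-20,25,-10],"spin":0,"fingers":0},{"linear":[-20,25,-20],"spin":0,"fingers":0},{"linear":[0,0,-30],"spin":0,"fingers":0},{"linear":[0,0,-25],"spin":0,"fingers":0},{"linear":[0,0,-15],"spin":0,"fingers":0},{"linear":[0,0,0],"spin":0,"fingers":0},{"linear":[0,0,0],"spin":0,"fingers":0}]' 60
python3 -m creep '[{"linear":[0,0,0],"spin":0,"fingers":0},{"linear":[0,0,0],"spin":0,"fingers":0}]' 60
python3 look.py w12 yellow_tote blue_tote
python3 - <<'E'
from rig import optics
import cv2
for n in("scene","top"):
    p=optics.read_camera(n); c=p["pixels"][:,:,::-1]
    c=c[170:320,150:290] if n=="scene" else c[160:270,350:480]
    cv2.imwrite(f"pics/f_{n}.png",cv2.resize(c,None,fx=4,fy=4))
E
```

```text
time_s: 25.2
eef_pos: [487.9, -247.4, 200.9]
tcp_rot: [0.001, 0.428, 0.904, 0.0]
ft_force: [0.3, 1.4, -2.8]
gripper_width: 57.7
time_s: 25.45
eef_pos: [487.4, -247.5, 200.5]
tcp_rot: [0.001, 0.428, 0.904, -0.0]
ft_force: [-0.3, 0.3, -2.0]
gripper_width: 58.0
yellow_tote 0.91 [320.9 225.7] 25294
blue_tote 0.86 [320.1 121.2] 568
t 25.45 pos [ 487.4 -247.5  200.5] toolx yaw 2.2577 tilt [-1.1e-03  4.0e-04 -1.0e+00] q [ 0.93  0.34 -0.67  1.82  0.24  1.06  0.86] F [-0.32  0.28 -2.04] 58.02665782499317
```

View pics/w12.png

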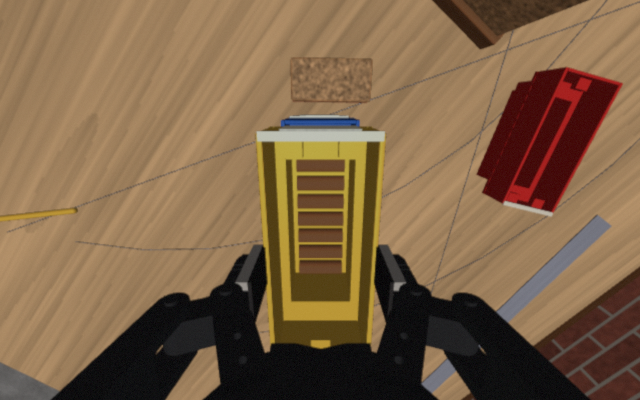

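View pics/f_scene.png

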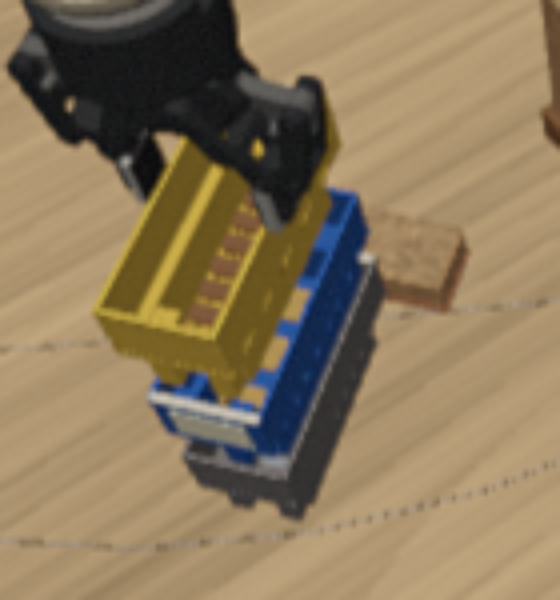

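```bash
python3 -m creep '[{"linear":[0,0,-5],"spin":0,"fingers":0},{"linear":[0,0,-5],"spin":0,"fingers":0},{"linear":[0,0,-3],"spin":0,"fingers":0},{"linear":[0,0,0],"spin":0,"fingers":0},{"linear":[0,0,0],"spin":0,"fingers":0}]' 60
python3 -m creep '[{"linear":[0,0,-2],"spin":0,"fingers":0},{"linear":[0,0,-1.5],"spin":0,"fingers":0},{"linear":[0,0,0],"spin":0,"fingers":0},{"linear":[0,0,0],"spin":0,"fingers":0}]' 60
python3 -m creep '[{"linear":[0,0,-1],"spin":0,"fingers":0},{"linear":[0,0,-1],"spin":0,"fingers":0},{"linear":[0,0,0],"spin":0,"fingers":0},{"linear":[0,0,0],"spin":0,"fingers":0}]' 60
python3 -m creep '[{"linear":[0,0,-1],"spin":0,"fingers":0},{"linear":[0,0,0],"spin":0,"fingers":0},{"linear":[0,0,0],"spin":0,"fingers":0}]' 60
```

```text
time_s: 26.32
eef_pos: [487.2, -247.3, 186.9]
tcp_rot: [0.0, 0.428, 0.904, 0.0]
ft_force: [-0.0, -0.3, -2.8]
gripper_width: 57.8
time_s: 26.82
eef_pos: [487.1, -247.3, 183.4]
tcp_rot: [0.0, 0.428, 0.904, 0.0]
ft_force: [0.1, -0.0, -3.0]
gripper_width: 58.0
time_s: 27.32
eef_pos: [487.1, -247.3, 181.3]
tcp_rot: [-0.0, 0.428, 0.904, 0.0]
ft_force: [0.4, -0.3, -3.4]
gripper_width: 57.6
time_s: 27.7
eef_pos: [487.1, -247.3, 180.3]
tcp_rot: [0.0, 0.428, 0.904, 0.0]
ft_force: [-0.2, -0.6, -2.5]
gripper_width: 57.9
```

```bash
python3 -m creep '[{"linear":[0,0,-1],"spin":0,"fingers":0},{"linear":[0,0,0],"spin":0,"fingers":0},{"linear":[0,0,0],"spin":0,"fingers":0}]' 60
python3 -m creep '[{"linear":[0,0,-1],"spin":0,"fingers":0},{"linear":[0,0,0],"spin":0,"fingers":0},{"linear":[0,0,0],"spin":0,"fingers":0}]' 60
```

```text
time_s: 28.08
eef_pos: [487.3, -247.3, 179.6]
tcp_rot: [0.0, 0.428, 0.904, 0.0]
ft_force: [-0.6, 0.2, -0.1]
gripper_width: 57.6
time_s: 28.45
eef_pos: [487.4, -247.2, 179.5]
tcp_rot: [0.0, 0.428, 0.904, -0.0]
ft_force: [-1.0, 0.6, 5.8]
gripper_width: 58.0
```

Contact at TCP 179.6, the predicted seat height (69+69+41.6). Release.

```bash
python3 -m creep '[{"linear":[0,0,1],"spin":0,"fingers":0},{"linear":[0,0,0],"spin":0,"fingers":30},{"linear":[0,0,0],"spin":0,"fingers":100},{"linear":[0,0,0],"spin":0,"fingers":100},{"linear":[0,0,0],"spin":0,"fingers":100},{"linear":[0,0,0],"spin":0,"fingers":100},{"linear":[0,0,0],"spin":0,"fingers":100}]' 60
python3 -m creep '[{"linear":[0,0,5],"spin":0,"fingers":100},{"linear":[0,0,15],"spin":0,"fingers":100},{"linear":[0,0,30],"spin":0,"fingers":100},{"linear":[0,0,40],"spin":0,"fingers":100},{"linear":[0,0,10],"spin":0,"fingers":100},{"linear":[0,0,0],"spin":0,"fingers":100},{"linear":[0,0,0],"spin":0,"fingers":100},{"linear":[0,0,0],"spin":0,"fingers":100}]' 60
python3 look.py w13 yellow_tote blue_tote
python3 - <<'E'
from lib import *
from rig import optics, spotter
import cv2,pickle
s,p,M,ms=pickle.load(open("w13.pkl","rb"))
p=dict(p); T=np.array(p["T_tool_cam"]); T[:2,3]=[80.555,0]; p["T_tool_cam"]=T; M=w2c(p,s)
print("yellow wrist",fit([(p,M,ms["yellow_tote"].astype(float))],(487,-248,2.255,138)))
for n in("scene","top"):
    p=optics.read_camera(n); c=p["pixels"][:,:,::-1]
    for nm in("yellow_tote","glue_bottle","wax_tin","sanding_block"):
        r=spotter.silhouettes(p,nm); print(n,nm,r and (r[0]["p"],r[0]["at"]))
    c=c[160:320,150:290] if n=="scene" else c[160:270,350:480]
    cv2.imwrite(f"pics/g_{n}.png",cv2.resize(c,None,fx=3.7,fy=3.7))
E
```

```text
time_s: 29.32
eef_pos: [487.1, -247.3, 179.3]
tcp_rot: [0.0, 0.428, 0.904, 0.0]
ft_force: [-0.2, 0.3, 1.1]
gripper_width: 85.4
time_s: 30.32
eef_pos: [486.4, -247.2, 278.1]
tcp_rot: [-0.001, 0.428, 0.904, 0.0]
ft_force: [0.2, 0.4, -0.3]
gripper_width: 85.6
yellow_tote 0.56 [324.  195.5] 10938
blue_tote 0.74 [327.3 114.7] 117
t 30.325 pos [ 486.4 -247.2  278.1] toolx yaw 2.2578 tilt [ 2.2e-03 -7.0e-04 -1.0e+00] q [ 0.96  0.27 -0.69  1.72  0.18  1.22  0.91] F [ 0.24  0.44 -0.28] 85.61196821783537
yellow wrist (array([ 487.57029986, -247.67976745,    2.25656687,  137.5394236 ]), np.float64(0.011588041689522764))
scene yellow_tote (0.64, [206.9, 231.6])
scene glue_bottle (0.62, [221.7, 264.9])
scene wax_tin (0.87, [408.4, 188.8])
scene sanding_block (0.74, [255.1, 231.8])
top yellow_tote (0.73, [417.8, 224.3])
top glue_bottle (0.76, [214.6, 249.0])
top wax_tin (0.75, [225.8, 186.3])
top sanding_block (0.68, [374.6, 242.5])
```

View pics/g_scene.png

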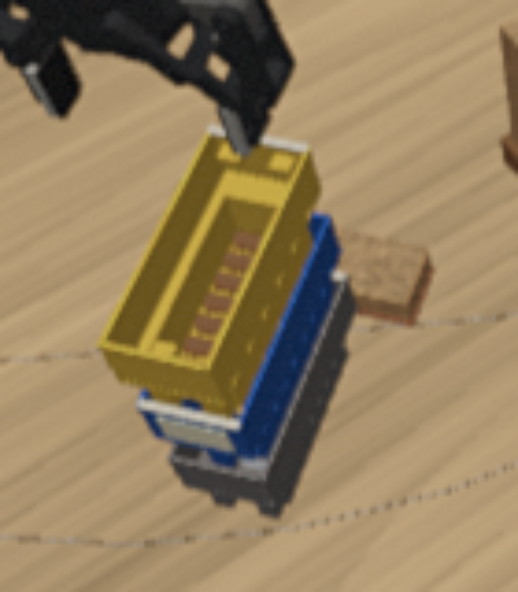

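View pics/w13.png

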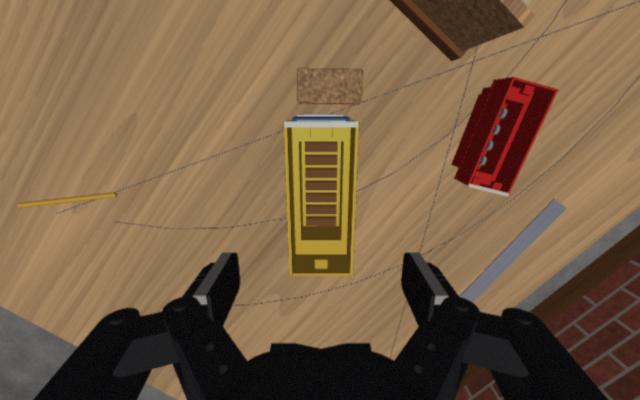

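```bash
python3 -m creep '[{"linear":[0,0,0],"spin":0,"fingers":100},{"linear":[0,0,0],"spin":0,"fingers":100}]'
python3 - <<'E'
from rig import workorder
print(workorder.hand_in())
E
```

```text
time_s: 31.22
eef_pos: [487.0, -247.3, 279.3]
tcp_rot: [0.0, 0.428, 0.904, 0.0]
ft_force: [0.6, 0.3, 0.1]
gripper_width: 85.3
the job is handed in; nothing more can be done
None
```

I lifted the blue tote out, turned it half a turn and set it on the grey tote's ledges. The yellow tote then went on the blue one facing the opposite way to it. I handed the job in at about 31 s of the 72 s; hand-in gives no verdict.

**Blue tote:** It touched down at tool height 109.1 mm, which puts its origin 69 mm above the grey one's. The later wrist-camera fits put it about 1 to 2 mm sideways of the grey tote.

**Yellow tote:** It touched down at 179.6 mm, as predicted. The last fit gave (487.6, -247.7), yaw 2.257 rad and origin at 137.5 mm, against the 138 mm expected.

**Last pictures:** The white fronts alternate and the totes look upright. The gripper is open, about 100 mm above the grasp height, and reads no load.

**Bystanders:** The wax tin and sanding block came out within about 2 pixels (roughly 5 mm) of their starting spots in both cameras. The glue bottle did so only in the top view. In the scene view its detection fell on the stack, so I had no second view of it.

**Disagreements along the way:**
- The wrist-camera calibration carried a constant offset of about 1.8 mm in the world axes. I found and removed it by comparing readings before and after the half turn.
- One picture labelled the held yellow tote as the wax tin.
- I did not measure the grey tote again after placing; in the pictures it stands where it was.

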